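# Square a steel strap in a saw jig and set the sliding guide to its groove

## Task

On the trailer bed, set up the plywood saw jig from the dark steel strap lying on it: push the strap home flat on the base, with its long far edge flush along the fence and its end touching the end stop. Then slide the guide along its rail until its pointer tip stands over the saw-cut groove across the strap, leaving the strap home, and leave the tin, screwdriver and tub where they are.

Things in the scene. Friction and masses are not known exactly. Their poses are not given: they have to be found in the camera images.
- jig: Fixed jig. Plywood base plate 200 x 430 x 12 mm, from x -110 to +90 and y -225 to +205 mm in this frame; origin on the table, z 0 to 12 is the base. x points across the jig, away from the robot (within 0.25 rad), y along fence and rail. Aluminium fence bar: x 20 to 32, top at z 20 mm, y -210 to +190. Steel rail for the guide: x 49 to 71, top at z 21 mm.
- fence_face (a point): Point on the fence's face (the side towards the robot) at the level of the base's top, mid-length; axes as the jig. The strap's long edge goes against this face (x = 0 here).
- stop_face (a point): Point on the end stop's working face, at the level of the base's top; axes as the jig. The stop is an aluminium block 56 x 30 x 10 mm (x -46 to +10, y 0 to +30) fixed to the base at the jig's +y end, with a bolt head to 18 mm above the base; its face looks to -y. Its place along the jig varies from one run to the next.
- strap_center (a point): Centre of the loose dark steel strap, 40 (x) x 150 (y) x 10 mm (z), about 0.45 kg, lying on the jig base roughly along it; this point is 5 mm above its underside. Strap axes: y along its length towards the stop, x towards the fence. Small black spots on it are shallow holes. It slides on the base under a push of well under 10 N.
- strap_rear_a (a point): The strap's bottom corner on the fence side, at the end away from the stop (strap x +20, y -75 mm).
- strap_rear_b (a point): The strap's bottom corner on the fence side, at the stop end (strap x +20, y +75 mm).
- strap_end (a point): Bottom middle of the strap's stop-side end (strap y +75 mm).
- strap_groove (a point): Middle of the bright saw-cut groove across the strap's whole width: 8 mm wide, 4 mm deep, 20 mm from the strap's centre towards the stop. Point at top-face level; y runs along the strap.
- guide (a joint): Travel of the sliding guide along its rail in m, 0 at the -y end of the rail, up to 0.30, growing towards the stop (+jig y). About 3 N of friction; it stays where it is left. It starts near the -y end.
- guide_tip (a point): Free end of the guide's flat steel pointer, at its underside, 4 mm above the top of a strap that lies on the base; axes as the jig. The tip is 4 mm wide along y and points to -x, over the fence, reaching 16 mm over a strap that is home.
- guide_grip (a point): Centre of the guide's black grip, a block 26 (x) x 24 (y) x 36 mm (z), upright; 18 mm from this point to its top. It stands on the aluminium carriage block 42 (x) x 40 (y) x 18 mm, whose centre is 4 mm nearer the robot (-x) and 27 mm below this point. The top of the grip is 76 mm above the table.
- tin: Bystander: closed round green tin, 90 mm across, 100 mm high; origin at the middle of its underside.
- screwdriver: Bystander: screwdriver lying on the bed; origin on the bed's level under its middle.
- tub: Bystander: open white tub 100 mm across, 80 mm high; origin at the middle of its underside.
- strap: The strap itself (see its points); origin at the middle of its underside.
Mind the look-alikes: they are no part of the job. Of the things like the strap, leave any that is red; of the rest the smaller one is meant.

How it is judged (in metres and radians):
On the way, in this order (a step that is already met when the one before it is completed fails the run):
1. the strap lies home against fence and end stop (x of strap_rear_a in the frame of fence_face between -0.003 and 0.003 m and x of strap_rear_b in the frame of fence_face between -0.003 and 0.003 m and y of strap_end in the frame of stop_face between -0.003 and 0.003 m and z of strap_center in the frame of fence_face below 0.008 m), for 0.2 s.
2. the guide's pointer stands over the groove (y of guide_tip in the frame of strap_groove between -0.004 and 0.004 m), for 0.2 s.
At the end, for the whole second after the job is handed in: The strap lies flat on the base at rest, both ends of its far edge within 3 mm of the fence and its end within 3 mm of the end stop; the guide is at rest with its pointer tip within 4 mm of the middle of the groove, along the strap (all of step 1 and all of step 2 and linear speed of strap below 0.01 m/s and velocity of joint guide between -0.005 and 0.005 m/s); the robot touches nothing.
It fails at once if the tin is moved more than 30 mm (distance of tin from where it was at the start of the episode above 0.03 m).
It fails at once if the screwdriver is moved more than 30 mm (distance of screwdriver from where it was at the start of the episode above 0.03 m).
It fails at once if the tub is moved more than 30 mm (distance of tub from where it was at the start of the episode above 0.03 m).
It also fails if it takes over 72 s, if anything falls off the work surface, if the arm or the gripper's body presses on something with over 40 N, if the wrist force passes 120 N, or if a joint passes its speed limit or range.

## Robot

A 6-joint arm with a two-finger parallel gripper is mounted at the origin on the work surface. World frame = base frame: x ahead of the robot, y to its left, z up, the work surface at z = 0. Lengths are in m, angles in degrees, forces in N, time in s.
With the tool pointing down it reaches from about 0.325 to 0.85 m from the base axis. Payload 15.5 kg.
Tool frame: the origin (TCP) lies at the very end of the fingers, on their centre line; the grasp point (between the pads) lies arm.grip_depth behind it (arm.grip_depth is the distance from the TCP to the grasp point, in m); z points along the fingers, y is the line along which they close (so a half turn about z gives the same grasp; the last joint's range is limited). The gripper opens to 91 mm and grips with 3 to 60 N. Pads are 32 mm wide; open, the fingers measure 118 mm over their backs; the gripper's body (76 mm by 178 mm) begins 60 mm behind the grasp point.
Start: joints at [-82.764, 28.281, 77.091, -0, 74.628, -5.472], TCP at [0.137, -0.61, 0.214] pointing down, gripper open.
Joint ranges: [-166.48, 166.48], [-47.26, 123.95], [12.59, 153.08], [-70.14, 250.14], [6.76, 159.57], [-176.63, 176.63]. Speed limits (degrees/s): [108.29, 108.29, 147.25, 172.46, 172.46, 172.46].

## Interface

Orientations are given as a 3x3 rotation matrix whose columns are the frame's x, y, z axes.
In Python, from rig import arm gives the robot as it stands. Calls block until the motion is done:
- arm.move_to(position, orientation): joint-space move of the TCP to a pose.
- arm.move_l(position, orientation=None, feed=0.15): straight line of the TCP; orientation=None keeps the orientation; feed is the mean speed in m/s.
- arm.move_joints(angles): joint-space move.
- arm.grip(opening): finger opening in m; the grip force is fixed at half the most; returns when the fingers have stopped.
- arm.sleep(seconds).
- arm.solve_ik(position, orientation): joint angles nearest the present ones, or None.
- arm.snapshot(name): name is "side" or "top"; returns the picture (420x560x3 uint8, red, green, blue); there is no depth.
- arm.get_calibration(name): a dict with "intrinsics" (3x3 intrinsics, pixels), "k1" (the pictures are not rectified: a ray, as slopes to the right and down, at radius r is drawn at 1 + k1 r^2 times it, then the intrinsics apply), "cam_to_world" (4x4, takes a point from camera to world coordinates). Camera axes: x right, y down, z forward; pixel columns grow to the right and rows downward; lengths in m; the calibration is good to about 2 mm. A picture is of the moment at which its call begins. get_calibration takes no time and is no camera call.
A pose or a line that the arm cannot do raises arm.Unreachable and nothing moves.
- arm.sign_off(): hands the job in; it is judged then, once.
Readings, each from a call of its own:
- arm.current_t(): time.
- arm.current_joint_positions(): joint angles.
- arm.current_dq(): joint speeds.
- arm.current_tau(): joint torques, N m.
- arm.current_ee_pos(): TCP position.
- arm.current_tool_rot(): TCP orientation.
- arm.current_force(): force on the tool from outside, world axes, zero at the start.
- arm.current_torque(): the same for the moment, N m.
- arm.current_width(): finger opening in m.
- arm.current_grasp_force(): force on a finger pad.
Only numpy, scipy, OpenCV 4.12 (cv2) and the standard library are available. Lean on these libraries where they do the work, as an engineer would, in place of code of your own. Each camera call takes 0.05 s, during which the arm holds its last target. There are 200 camera calls.

## Working session

There is one attempt and no reset: what is moved stays moved. The work goes in short steps, each a Python script; the robot and the scene stay as the last script left them, time stands still between calls to the robot, and variables do not carry over. Pictures are saved under pics/ and viewed, at most 10 in all, crops included, and the job is handed in when it is done.

```bash
mkdir -p pics; ls; cat > h.py <<'E'
import numpy as np, cv2
from rig import arm
def snap(n,f):
    im=arm.snapshot(n); cv2.imwrite('pics/'+f,im[:,:,::-1]); return im
def ray(n,uv):
    c=arm.get_calibration(n); K=np.array(c['intrinsics']); T=np.array(c['cam_to_world'])
    p=np.linalg.inv(K)@np.array([uv[0],uv[1],1.]); d=p[:2].copy(); rd=np.hypot(*d); r=rd
    for _ in range(30): r=rd/(1+c['k1']*r*r)
    s=d*(r/rd if rd>0 else 1)
    return T[:3,3], T[:3,:3]@np.array([s[0],s[1],1.])
def onz(n,uv,z):
    o,d=ray(n,uv); return o+d*(z-o[2])/d[2]
def proj(n,P):
    c=arm.get_calibration(n); K=np.array(c['intrinsics']); T=np.array(c['cam_to_world'])
    q=T[:3,:3].T@(np.array(P)-T[:3,3]); s=q[:2]/q[2]; s=s*(1+c['k1']*(s@s))
    return (K@np.array([*s,1]))[:2]
E
python3 - <<'E'
from h import *
for n in('top','side'):
    snap(n,n+'0.png'); c=arm.get_calibration(n); print(n,c['k1'],np.round(c['intrinsics'],1).tolist(),np.round(c['cam_to_world'],3).tolist())
print(arm.grip_depth,arm.current_tool_rot())
E
```

```text
pics
top -0.08317945822494997 [[500.4, 0.0, 277.8], [0.0, 500.4, 214.7], [0.0, 0.0, 1.0]] [[-0.004, -0.986, 0.167, 0.265], [-1.0, 0.005, 0.005, -0.014], [-0.005, -0.167, -0.986, 1.664], [0.0, 0.0, 0.0, 1.0]]
side -0.17947712102797783 [[521.1, 0.0, 283.4], [0.0, 521.1, 203.7], [0.0, 0.0, 1.0]] [[-0.897, 0.268, -0.351, 1.001], [0.442, 0.566, -0.696, 0.935], [0.012, -0.779, -0.627, 0.894], [0.0, 0.0, 0.0, 1.0]]
0.0188 [[ 9.75498335e-01  2.20006778e-01 -1.27716784e-04]
 [ 2.20006783e-01 -9.75497712e-01  1.10875409e-03]
 [ 1.19345986e-04 -1.10968633e-03 -9.99999377e-01]]
```

View pics/top0.png

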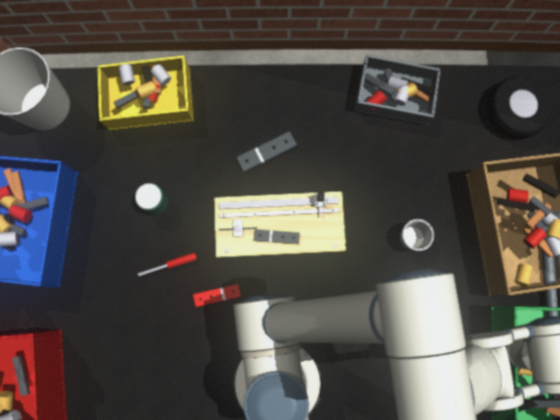

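View pics/side0.png

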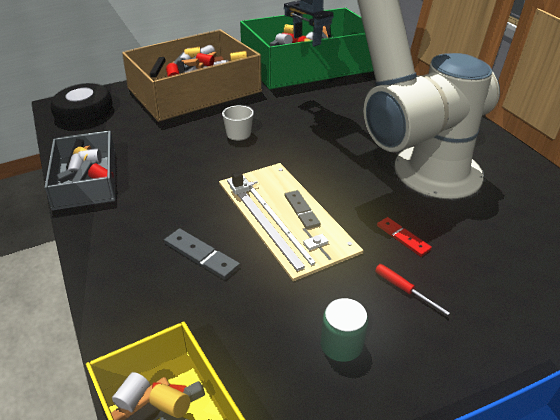

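The top view shows the jig at columns 215–345, rows 193–257. The dark strap is at (277,237), the stop at (238,228), and the guide at (320,203) on the rail. The tin is at (149,198) and the tub at (417,235). The side view agrees. Next I'll measure.

```bash
python3 - <<'E'
from h import *
im=cv2.imread('pics/top0.png'); sd=cv2.imread('pics/side0.png')
def big(mask):
    cs,_=cv2.findContours(mask,cv2.RETR_EXTERNAL,cv2.CHAIN_APPROX_NONE); return max(cs,key=cv2.contourArea)
for n,I,roi in(('top',im,(190,170,370,280)),('side',sd,(200,150,380,290))):
    hsv=cv2.cvtColor(I,cv2.COLOR_BGR2HSV); R=np.zeros(I.shape[:2],np.uint8); x0,y0,x1,y1=roi; R[y0:y1,x0:x1]=255
    base=cv2.inRange(hsv,(15,25,110),(40,255,255))&R
    base=cv2.morphologyEx(base,cv2.MORPH_CLOSE,np.ones((7,7)))
    c=cv2.convexHull(big(base)); W=np.array([onz(n,p[0],.012)[:2] for p in c],np.float32)
    r=cv2.minAreaRect(W); print(n,'base',r, cv2.boxPoints(r).round(4).tolist())
    fill=np.zeros_like(R); cv2.fillConvexPoly(fill,c,255); fill=cv2.erode(fill,np.ones((9,9)))
    dark=cv2.inRange(hsv,(0,0,0),(180,255,90))&fill
    cs,_=cv2.findContours(cv2.morphologyEx(dark,cv2.MORPH_CLOSE,np.ones((5,5))),cv2.RETR_EXTERNAL,cv2.CHAIN_APPROX_NONE)
    for k in cs:
        if cv2.contourArea(k)>40:
            W=np.array([onz(n,p[0],.022)[:2] for p in k],np.float32); print('  dark',cv2.contourArea(k),cv2.boundingRect(k),cv2.minAreaRect(W))
a=cv2.resize(im[185:265,205:355],None,fx=5,fy=5,interpolation=cv2.INTER_CUBIC)
cv2.imwrite('pics/tc.png',a)
b=cv2.resize(sd[160:280,215:365],None,fx=5,fy=5,interpolation=cv2.INTER_CUBIC)
cv2.imwrite('pics/sc.png',b)
E
```

```text
top base ((0.5162555575370789, -0.010605424642562866), (0.20581330358982086, 0.43586042523384094), 2.4992034435272217) [[0.40389999747276306, 0.20260000228881836], [0.42289999127388, -0.23280000686645508], [0.628600001335144, -0.22380000352859497], [0.6096000075340271, 0.21160000562667847]]
side base ((0.5201928019523621, -0.005138888955116272), (0.20407116413116455, 0.4381643533706665), 2.5509467124938965) [[0.40849998593330383, 0.20919999480247498], [0.42800000309944153, -0.22849999368190765], [0.6319000124931335, -0.21950000524520874], [0.6123999953269958, 0.218299999833107]]
  dark 49.0 (233, 179, 14, 8) ((0.5847834944725037, -0.17057327926158905), (0.03454829379916191, 0.03072662279009819), 88.41446685791016)
```

View pics/tc.png

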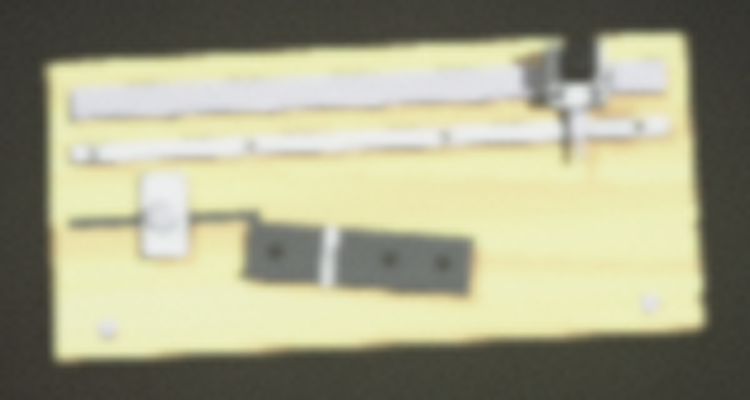

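View pics/sc.png

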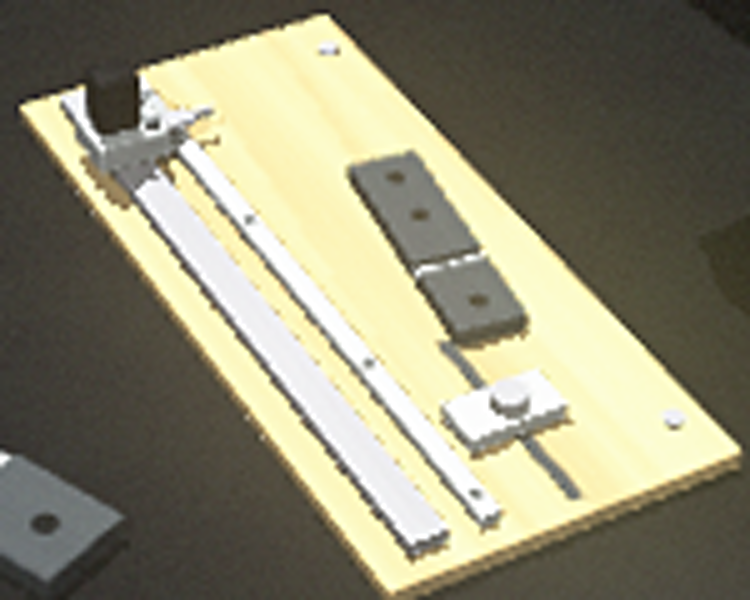

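The crops show the strap tilted a few degrees, with its corners in the top crop at (247,223), (473,240), (470,297) and (245,280). The stop's working face is at column 188. The pointer tip is at about (568,160) and the black grip at (580,60).

```bash
cat >> h.py <<'E'
a=np.deg2rad(2.53); X=np.array([np.cos(a),np.sin(a)]); Y=np.array([-X[1],X[0]])
O=np.array([.518,-.008])+.01*X+.01*Y
def J(w): d=np.asarray(w)[:2]-O; return np.array([d@X,d@Y])*1000   # world -> jig mm
def Wd(x,y): return O+X*x/1000+Y*y/1000
R=np.array([[X[0],-Y[0],0],[X[1],-Y[1],0],[0,0,-1.]])
R[:,1]=np.cross(R[:,2],R[:,0])
E
python3 - <<'E'
from h import *
T=lambda x,y:((x+.5)/5-.5+205,(y+.5)/5-.5+185)
S=lambda x,y:((x+.5)/5-.5+215,(y+.5)/5-.5+160)
for n,z,t,s in(('s +y+x',.022,(247,223),(460,335)),('s -y+x',.022,(473,240),(350,168)),('s -y-x',.022,(470,297),(413,152)),('s +y-x',.022,(245,280),(525,315)),
 ('stop+x',.022,(188,175),(443,408)),('stop-x',.022,(188,256),(545,372)),('groove+x',.022,(333,229),(418,270)),('fence end face',.020,(70,162),(498,520)),('grip top ctr',.076,(580,46),(114,73)),('tip',.026,(568,160),(213,112))):
    print(n,J(onz('top',T(*t),z)).round(1),J(onz('side',S(*s),z)).round(1))
print(R,np.linalg.det(R))
E
```

```text
s +y+x [-28.8  71.3] [-24.2  73.8]
s -y+x [-47.5 -77.6] [-41.8 -73.7]
s -y-x [-85.2 -73.5] [-79.6 -70.1]
s +y-x [-66.7  74.2] [-61.6  76.1]
stop+x [  5.3 109.3] [ 10.9 116.6]
stop-x [-48.9 111.3] [-47.5 117.9]
groove+x [-35.6  14.6] [-31.1  19.3]
fence end face [ 18.3 187.8] [ 26.1 193.7]
grip top ctr [  68.7 -151.5] [  64.6 -145.8]
tip [   2.3 -143.3] [   3.8 -150.1]
[[ 0.99902525  0.04414248  0.        ]
 [ 0.04414248 -0.99902525  0.        ]
 [ 0.          0.         -1.        ]] 1.0
```

```bash
cat >> h.py <<'E'
def go(x,y,z,feed=.15): arm.move_l([*Wd(x,y),z],R,feed=feed)
def press(p,d,n,z,lim,step=1.0):
    # step from p (jig mm) along unit d until the reaction rise exceeds lim
    d=np.array(d,float); w=X*d[0]+Y*d[1]; f=0
    for i in range(1,n+1):
        q=np.array(p)+d*step*i; go(*q,z,feed=.03)
        f=-np.array(arm.current_force())[:2]@w
        if f>lim: break
    print('press end',q,'f',round(f,1),'tcp',J(arm.current_ee_pos()).round(1),arm.current_ee_pos()[2],'t',arm.current_t()); return q
E
python3 - <<'E'
from h import *
arm.grip(0)
arm.move_to([*Wd(-104,0),.12],R)
go(-104,0,.018); print('f0',np.round(arm.current_force(),1))
go(-46,0,.018,.06); print(np.round(arm.current_force(),1),arm.current_t())
q=press((-46,0),(1,0),22,.018,10)
go(q[0]-12,0,.018); go(q[0]-12,0,.06)
go(-4,-104,.06); go(-4,-104,.018); print(np.round(arm.current_force(),1))
go(-4,-62,.018,.06); print(np.round(arm.current_force(),1))
q=press((-4,-62),(0,1),24,.018,10)
go(-4,q[1]-8,.018); go(-4,q[1]-8,.06)
print(arm.current_t())
E
```

```text
f0 [ 0.6 -1.3  0.3]
[-0.4 -0.   0.1] 5.825
press end [-36.   0.] f 13.9 tcp [-38.4   0.1] 0.017808457089112904 t 8.325
[0.2 0.1 0.6]
[-0.2  0.1  0.7]
press end [ -4. -45.] f 12.3 tcp [ -3.9 -45.7] 0.01800952160903576 t 15.4417
16.125
```

```bash
python3 - <<'E'
from h import *
go(-55,42,.06); go(-55,42,.018); go(-41,42,.018,.06)
q=press((-41,42),(1,0),14,.018,12)
go(-60,42,.018); go(-60,42,.15)
arm.move_to([*Wd(-60,-230),.25],R)
for n,(x0,y0,x1,y1) in(('top',(205,185,355,265)),('side',(215,160,365,280))):
    im=snap(n,n+'1.png')[:,:,::-1]
    cv2.imwrite(f'pics/{n}1c.png',cv2.resize(im[y0:y1,x0:x1],None,fx=5,fy=5,interpolation=cv2.INTER_CUBIC))
print(arm.current_t())
E
```

```text
press end [-35.  42.] f 15.8 tcp [-38.4  42.1] 0.017665649981981307 t 19.3083
21.875
```

View pics/top1c.png

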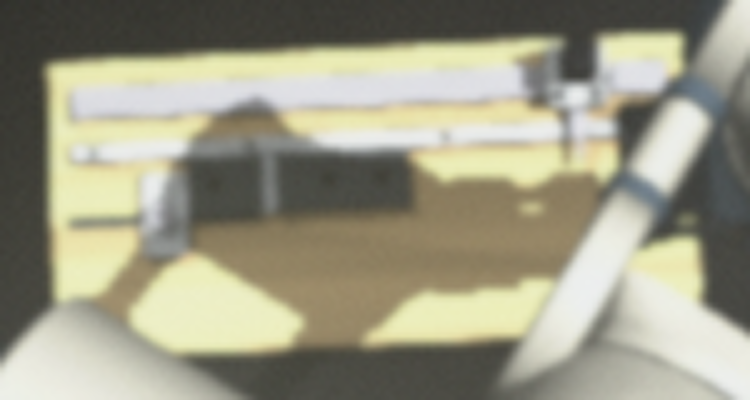

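View pics/side1c.png

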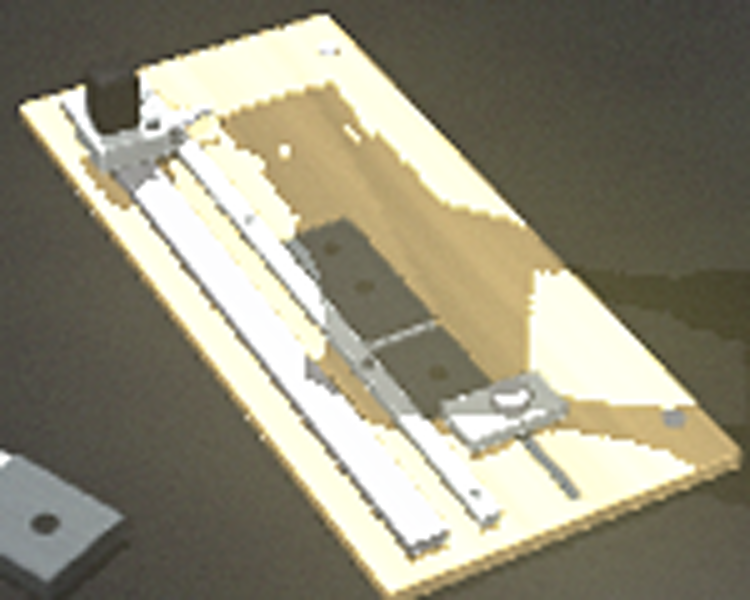

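The strap now sits flush with the fence and touches the stop in both views. The groove is at (268,182) in the top crop and (405,334) in the side crop; the pointer is near (577,160) and (205,118). Next I'll grasp the guide.

```bash
python3 - <<'E'
from h import *
T=lambda x,y:((x+.5)/5-.5+205,(y+.5)/5-.5+185)
S=lambda x,y:((x+.5)/5-.5+215,(y+.5)/5-.5+160)
gt,gs=J(onz('top',T(268,182),.022)),J(onz('side',S(405,334),.022))
tt,ts=J(onz('top',T(576,160),.026)),J(onz('side',S(208,114),.026))
print('groove',gt,gs,'tip',tt,ts,'dy',gt[1]-tt[1],gs[1]-ts[1])
arm.grip(.065)
arm.move_to([*Wd(64,-148),.14],R)
go(64,-148,.047,.1); print(np.round(arm.current_force(),1))
arm.grip(.0); print(arm.current_width(),J(arm.current_ee_pos()),np.round(arm.current_force(),1),arm.current_t())
E
```

```text
groove [-1.98441027 56.28823153] [3.28463361e-02 6.00230724e+01] tip [   2.08529292 -148.64316071] [   7.14998076 -149.74735321] dy 204.9313922428923 209.77042559371785
[1.  0.4 0.5]
0.023741479036745804 [  64.03040223 -148.17374969] [-0.4 -3.4  0.9] 25.5
```

```bash
python3 - <<'E'
from h import *
y=-148.2+206.5
go(64,y,.047,.08); arm.sleep(.3); print(J(arm.current_ee_pos()),np.round(arm.current_force(),1))
arm.grip(.06); go(64,y,.13)
arm.move_to([*Wd(-60,-230),.25],R)
P=[]
for n,(x0,y0,x1,y1) in(('top',(230,190,280,235)),('side',(265,200,325,260))):
    im=snap(n,n+'2.png')[:,:,::-1]
    c=cv2.resize(im[y0:y1,x0:x1],(400,400*(y1-y0)//(x1-x0)),interpolation=cv2.INTER_CUBIC)
    P.append(cv2.resize(c,None,fx=1,fy=1)); 
h=max(p.shape[0] for p in P); P=[cv2.copyMakeBorder(p,0,h-p.shape[0],0,0,cv2.BORDER_CONSTANT) for p in P]
cv2.imwrite('pics/c2.png',cv2.convertScaleAbs(np.hstack(P),alpha=1.2)); print(h,arm.current_t())
E
```

```text
[64.13942738 58.22501657] [ 4.6 -1.6  4.7]
400 31.3
```

View pics/c2.png

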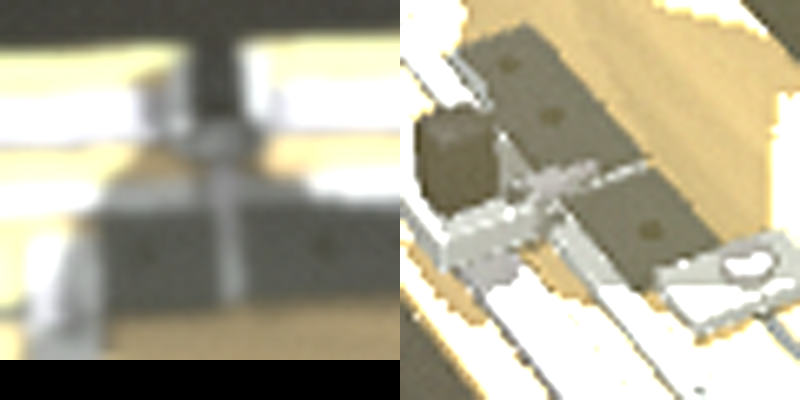

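The pointer lies over the groove, nearly in line with it: top at about (225,225) against a groove line at about (230,290). I'll quantify the offset with brightness profiles.

```bash
python3 - <<'E'
from h import *
# intensity along jig y at given jig x, sampled at height z, in each view
ys=np.arange(40,80,.5)
for n in('top','side'):
    g=cv2.cvtColor(cv2.imread(f'pics/{n}2.png'),cv2.COLOR_BGR2GRAY).astype(np.float32)
    for z,xs in((.022,(-15,-12,-9,-6,-3,0)),(.028,(4,6,8,10,12,14,16))):
        for x in xs:
            uv=np.array([proj(n,[*Wd(x,y),z]) for y in ys],np.float32)
            v=cv2.remap(g,uv[:,:1],uv[:,1:],cv2.INTER_LINEAR).ravel()
            w=np.clip(v-np.median(v)-12,0,None); i=np.argmax(np.where((ys>46)&(ys<72),w,0)); m=abs(ys-ys[i])<7
            print(n,z,x,'peak',ys[i],'cen',round((w[m]*ys[m]).sum()/w[m].sum(),1),'amp',round(v[i]-np.median(v)))
E
python3 - <<'E'
import cv2,numpy as np
im=cv2.imread('pics/side2.png')[212:240,278:308]
cv2.imwrite('pics/c3.png',cv2.convertScaleAbs(cv2.resize(im,None,fx=20,fy=20,interpolation=cv2.INTER_CUBIC),alpha=1.3))
E
```

```text
top 0.022 -15 peak 54.5 cen 55.4 amp 41
top 0.022 -12 peak 54.0 cen 55.3 amp 42
top 0.022 -9 peak 57.0 cen 55.8 amp 40
top 0.022 -6 peak 57.0 cen 56.0 amp 40
top 0.022 -3 peak 57.0 cen 56.1 amp 37
top 0.022 0 peak 57.0 cen 56.2 amp 34
top 0.028 4 peak 56.5 cen 56.1 amp 31
top 0.028 6 peak 56.5 cen 56.1 amp 31
top 0.028 8 peak 56.5 cen 56.3 amp 31
top 0.028 10 peak 56.5 cen 56.6 amp 30
top 0.028 12 peak 56.0 cen 56.9 amp 27
top 0.028 14 peak 56.0 cen 57.2 amp 21
top 0.028 16 peak 57.5 cen 57.5 amp 14
side 0.022 -15 peak 60.0 cen 59.8 amp 47
side 0.022 -12 peak 60.0 cen 59.5 amp 48
side 0.022 -9 peak 59.0 cen 59.0 amp 75
side 0.022 -6 peak 59.5 cen 59.7 amp 53
side 0.022 -3 peak 60.0 cen 59.9 amp 64
side 0.022 0 peak 59.5 cen 59.8 amp 39
side 0.028 4 peak 55.5 cen 55.7 amp 38
side 0.028 6 peak 56.5 cen 57.8 amp 46
side 0.028 8 peak 66.0 cen 65.0 amp 70
side 0.028 10 peak 56.5 cen 57.3 amp 46
side 0.028 12 peak 55.5 cen 57.2 amp 52
side 0.028 14 peak 56.0 cen 57.5 amp 49
side 0.028 16 peak 57.5 cen 58.4 amp 44
```

View pics/c3.png

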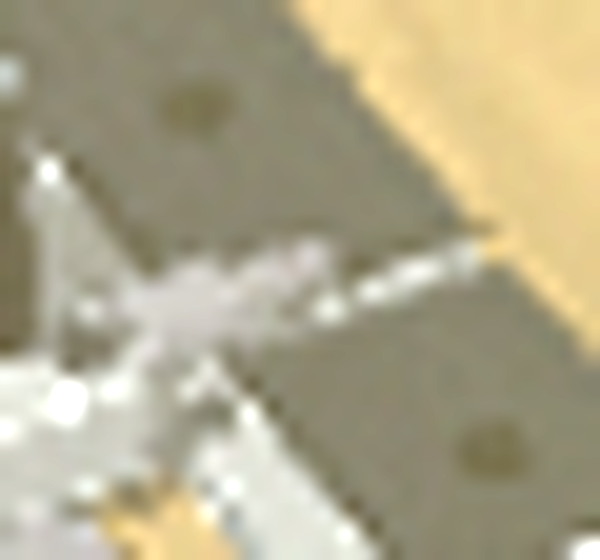

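```bash
python3 - <<'E'
from h import *
arm.grip(0); print('w',arm.current_width())
arm.move_to([*Wd(64,18),.13],R); go(64,18,.070); go(64,29,.070,.06)
f0=np.array(arm.current_force())
for y in np.arange(30,39.1,1):
    go(64,y,.070,.03); f=np.array(arm.current_force())-f0; t=J(arm.current_ee_pos())
    print(y,t.round(2),(f[:2]@Y).round(1))
    if f[:2]@Y<-1.5 : break
print(arm.current_t())
E
```

```text
w 0.0006292725212476981
30.0 [64.   30.02] 1.1
31.0 [64.   30.99] -0.6
32.0 [63.99 32.06] -0.0
33.0 [64.   33.06] 0.3
34.0 [63.98 34.05] 0.5
35.0 [63.99 35.05] 0.9
36.0 [64.   36.04] 1.0
37.0 [64.05 36.96] -2.2
36.3167
```

Contact came at 36.5–37.0 mm and the target is about 37.3 mm. That agrees with the camera estimate that the tip was about 1 mm short. I'll push the last bit, retreat and check.

```bash
python3 - <<'E'
from h import *
go(64,37.6,.070,.03); print(J(arm.current_ee_pos()),np.round(arm.current_force(),1))
go(64,20,.070); go(64,20,.14); arm.move_to([*Wd(-60,-230),.25],R)
g=[cv2.cvtColor(snap('side','side3.png'),cv2.COLOR_RGB2GRAY),cv2.imread('pics/side2.png',0)]
d=cv2.absdiff(*g)[215:260,285:325]; print('strap/stop region diff',d.mean(),d.max())
print(np.round(arm.current_force(),1),arm.current_t()); arm.sleep(.3); print(arm.sign_off())
E
```

```text
[64.00149594 37.48077657] [-0.2 -2.6  0.2]
strap/stop region diff 2.455 84
[0.3 0.4 0.7] 38.65
the job is handed in; nothing more can be done
None
```

I handed the job in at about 39 s. In the camera views the strap sits flush on the fence and against the end stop. By my measurements the guide's pointer is about 1–2 mm or less from the groove's middle, and the arm stayed well clear of the tin, screwdriver and tub; no verdict came back.

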